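Gauge two bushes and scrap the misfit in the pedal bin

TASK

Only one of the two aluminium bushes goes over the gauge pin: slide that one down the pin until it sits flat on the base, and leave it there. Stand the other one on the closed flap of the scrap bin and let go of it, then press the bin's pedal right down to its stop with the gripper so that the flap tips the bush in, and let the pedal come back up. Do not disturb the tumbler, the jar or the soap bottle.

Things in the scene. Friction and masses are not known exactly. Their poses are not given: they have to be found in the camera images.
- wide_bush: the bush that fits: plain aluminium ring standing upright on the table, outside diameter 36, height 42, bore 21 right through. Origin at the centre of its underside, z up its axis. It stands about 85 mm (centre to centre) from the tumbler or from the jar.
- narrow_bush: the bush that does not fit: same aluminium, same outside (diameter 36, height 42), bore only 13. Origin at the centre of its underside, z up. Stands next to the other of the tumbler and jar.
- gauge: gauge stand, fixed: dark base plate 14 thick (x -42 to 84, y -42 to 42) with an upright steel pin, diameter 18, at its origin, rising 48 above the plate, its last 8 tapered. A column with a dial on its back rises to 164 above the table (its near face at x = 59, y -12 to 12; dial to x = 93, y -22 to 22). Origin on the plate's underside under the pin, z up.
- pin_foot (a point): the point on the pin's axis at the top face of the gauge's base plate (14 above the table), where a bush's underside comes to rest
- bin: grey scrap bin, fixed, 170 x 170 x 190 tall, walls 4. Origin at the centre of its underside, z up; the pedal side faces its -x. Its top is a fixed deck (x -81 to -40), then the flap. A level steel carrying bar (diameter 10, at x -137, y -65 to 65, z 165) stands out 52 from the front over the pedal, so the pedal must be reached with the tool tilted, pointing in under the bar.
- flap_mid (a point): centre of the upper face of the closed flap, 186 above the table (bin frame x = 16, y = 0), 4 below the bin's rim. The flap is 112 (bin x) by 152 (bin y), hinged on its front edge; when the pedal is pressed its rear edge drops into the bin (about 66 degrees at the stop), and it closes again with the pedal.
- pedal (a joint): angle of the pedal in rad: 0 up (at rest), 0.40 fully down at its stop. The hinge line is level, along bin y at bin x = -83, z = 46; the pedal juts out 82 from it towards bin -x and its outer end moves down as it is pressed. A spring brings it back; about 12 N on the pad hold it at the stop.
- pedal_pad (a point): centre of the pedal's tread, on its upper face, 60 from the hinge line (bin x = -143, z = 46 at rest); the tread is 45 (bin x) by 64 (bin y), 6 thick. The point moves with the pedal, about 23 lower at the stop.
- tumbler: bystander: steel tumbler, diameter 72 at the rim, 95 tall, standing; origin at the centre of its underside
- jar: bystander: amber glass jar with black cap, diameter 68, 115 tall, standing; origin at the centre of its underside
- soap: bystander: green bottle with black cap, diameter 60, 160 tall, standing beyond the bin; origin at the centre of its underside
Mind the look-alikes: they are no part of the job. Several things look just like the gauge: the one meant starts farthest to the robot's right.

How it is judged:
By the outcome, as a careful person would: the job done as asked, in the order asked, and still so for the second after the job is handed in, with the robot touching nothing.
It also fails if it takes over 72 s, if anything falls off the work surface, if the arm or the gripper's body presses on something with over 40 N, if the wrist force passes 120 N, or if a joint passes its speed limit or range.

ROBOT

A 7-joint arm with a two-finger parallel gripper is mounted at the origin on the work surface. World frame = base frame: x ahead of the robot, y to its left, z up, the work surface at z = 0. Lengths are in m, angles in rad, forces in N, time in s.
With the tool pointing down it reaches from about 0.4 to 0.85 m from the base axis. Payload 6.9 kg.
Tool frame: the origin (TCP) lies midway between the tips of the shut fingers; the grasp point (between the pads) lies behind it (ctrl.pinch_z is the z of the grasp point in the tool frame, in m); z points along the fingers, y is the line along which they close (so a half turn about z gives the same grasp; the last joint's range is limited). The gripper opens to 85 mm and grips with 20 to 120 N. Pads are 22 mm wide; open, the fingers measure 114 mm over their backs; the gripper's body (76 mm by 85 mm) begins 54 mm behind the grasp point. The pads swing forward as they close: fully open they stand 13 mm farther back than shut.
Start: joints at [-0.998, 0.507, -0.238, 1.5, 0.126, 1.149, -0.155], TCP at [0.282, 0.558, 0.231] pointing down, gripper open.
Joint ranges: [-3.08, 3.08], [-0.24, 2.05], [-1.43, 1.35], [0, 2.5], [-1.52, 4.66], [0.17, 1.96], [-2.89, 2.89]. Speed limits (rad/s): [2.39, 2.39, 3.14, 3.14, 3.14, 3.14, 3.14].

INTERFACE

Orientations are given as a unit quaternion [w, x, y, z].
In Python, from station import ctrl, get_state, vision, ticket, models gives the robot as it stands. Calls block until the motion is done:
- ctrl.movep(position, orientation): joint-space move of the TCP to a pose.
- ctrl.movel(position, frame=None, max_speed=0.15): straight line of the TCP; frame=None keeps the orientation; max_speed is the mean speed in m/s.
- ctrl.set_joints(angles): joint-space move.
- ctrl.ungrasp() and ctrl.close_gripper(force=None): open the fingers fully, or close them until they stop; force is the grip in N (None keeps the last).
- ctrl.pause(seconds).
- ctrl.ik(position, orientation): joint angles nearest the present ones, or None.
- get_state(): the state.
- vision.grab_frame(name): name is "side" or "top"; returns (picture, depth): 420x560x3 uint8, blue, green, red; 420x560 float32, m along the optical axis (not along the pixel's ray), 0 where there is no reading.
- vision.camera_info(name): a dict with "mtx" (3x3 intrinsics, pixels), "dist_coeffs" ([k1, k2, p1, p2, k3] as OpenCV has them; the pictures are not rectified), "R" (3x3) and "t" (3): a world point X has camera coordinates R X + t. Camera axes: x right, y down, z forward; pixel columns grow to the right and rows downward; lengths in m; the calibration is good to about 2 mm. A picture is of the moment at which its call begins. camera_info takes no time and is no camera call.
A pose or a line that the arm cannot do raises ctrl.Unreachable and nothing moves.
- ticket.close_job(): hands the job in; it is judged then, once.
Trained networks look in the newest picture that a camera, given by its name, has taken for a name from the list of things; names that differ only in an ending like _2 or _b are one class to them, and where a whole thing is asked for, a point or a joint stands for the part that bears it (a point fixed in the world has none). Each returns a list of dicts, best first, with "p" (0 to 1); they miss things now and then, are a little off and sometimes report something else, mostly with a low value. They report only what shows in the picture. A call takes as long as a camera call. They do not tell look-alikes from the thing itself.
- models.recognise(camera, target): "point" ([column, row] in pixels, amid what is visible of it).
- models.masks_of(camera, target): "mask" (420x560 bool, what is visible of it) and "point" ([column, row] in pixels, amid what is visible of it).
The state is a dict: "time": time; "qpos": joint angles; "qd": joint speeds; "tau": joint torques, N m; "tcp_pos": TCP position; "eef_rot": TCP orientation; "contact_force": force on the tool from outside, world axes, zero at the start; "wrist_torque": the same for the moment, N m; "width": finger opening in m; "gripper_force": force on a finger pad.
Only numpy, scipy, OpenCV 4.12 (cv2) and the standard library are available. Lean on these libraries where they do the work, as an engineer would, in place of code of your own. Each camera call takes 0.05 s, during which the arm holds its last target. There are 200 camera calls.

## Working session

There is one attempt and no reset: what is moved stays moved. The work goes in short steps, each a Python script; the robot and the scene stay as the last script left them, time stands still between calls to the robot, and variables do not carry over. Pictures are saved under pics/ and viewed, at most 10 in all, crops included, and the job is handed in when it is done.

```bash
ls; mkdir -p pics
python3 - <<'E'
from station import ctrl,get_state,vision,models
import cv2,numpy as np
for c in("side","top"):
    im,d=vision.grab_frame(c); cv2.imwrite(f"pics/{c}0.png",im); np.savez(f"/tmp/{c}0.npz",im=im,d=d)
    i=vision.camera_info(c); print(c,i["mtx"].tolist(),i["dist_coeffs"],np.round(i["R"],4).tolist(),i["t"], (d>0).mean())
    for t in["wide_bush","narrow_bush","gauge","bin","tumbler","jar","soap","pedal"]:
        print(t,[(np.round(r["point"]).tolist(),round(r["p"],2)) for r in models.recognise(c,t)])
print(get_state(),ctrl.pinch_z)
E
```

```text
pics
side [[472.55906108700145, 0.0, 280.62346478542435], [0.0, 472.55906108700145, 216.87919559618155], [0.0, 0.0, 1.0]] [-0.02512658  0.          0.          0.          0.        ] [[0.6576, -0.7531, 0.0185], [-0.4681, -0.4278, -0.7732], [0.5903, 0.4998, -0.6339]] [-0.37442891  0.35732237  1.06909057] 0.9959736394557823
wide_bush [([386.0, 340.0], 0.53)]
narrow_bush [([160.0, 202.0], 0.54)]
gauge [([164.0, 257.0], 0.82), ([237.0, 192.0], 0.76), ([266.0, 218.0], 0.72)]
bin [([311.0, 245.0], 0.92), ([382.0, 337.0], 0.71)]
tumbler [([183.0, 200.0], 0.97), ([264.0, 219.0], 0.49)]
jar [([358.0, 312.0], 0.77)]
soap [([338.0, 190.0], 0.84)]
pedal [([283.0, 288.0], 0.94), ([356.0, 313.0], 0.75)]
top [[442.7129115566566, 0.0, 272.77890160913614], [0.0, 442.7129115566566, 212.65744134374705], [0.0, 0.0, 1.0]] [-0.08761252  0.          0.          0.          0.        ] [[0.0322, -0.9991, -0.0266], [-0.9955, -0.0297, -0.0896], [0.0887, 0.0294, -0.9956]] [-3.71525593e-04  5.31758514e-01  1.30154990e+00] 0.9958801020408163
wide_bush [([416.0, 236.0], 0.64)]
narrow_bush []
gauge [([206.0, 290.
[... 299 characters left out ...]
  0.5074937 , -0.23755652,  1.50019654,  0.12571734,
        1.14891361, -0.15475456]), 'qd': array([ 1.07913518e-03,  5.17355939e-05, -8.98416379e-04,  6.27438320e-04,
       -2.21764805e-04, -5.12623966e-04, -1.37384142e-03]), 'tau': array([-4.17382244e-04, -6.20343733e+01, -2.18548983e+00, -2.49956059e+01,
        1.37759111e-02,  2.12449660e-03, -1.06227475e-05]), 'tcp_pos': array([0.28186587, 0.55781775, 0.23127858]), 'eef_rot': array([ 1.04491583e-05,  2.31773024e-01,  9.72769893e-01, -1.94165809e-05]), 'contact_force': array([-0.01946118, -1.29784451, -0.03165791]), 'wrist_torque': array([0.04527087, 0.02311604, 0.01191743]), 'gripper_force': 0.0, 'width': 0.08538988546073972} -0.0187
```

View pics/side0.png

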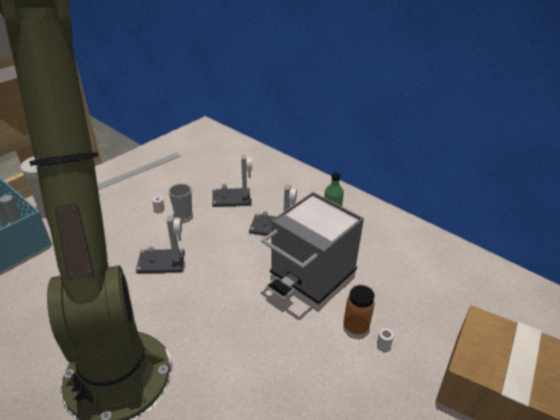

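View pics/top0.png

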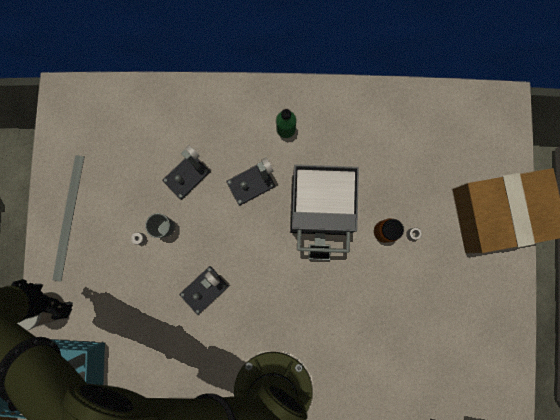

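The side view shows three gauges at (160,258), (232,195) and (275,220), and bushes at (158,204) and (386,340). In the top view:
- **Gauges:** at (205,290), (186,175) and (252,183). The robot's right is image right, so I want (252,183).
- **Bushes:** (138,239) by the tumbler, apparently the small bore, and (415,234) by the jar, apparently the large bore.

Next I'll measure these and check them in a close crop.

```bash
cat > h.py <<'E'
from station import ctrl,get_state,vision,ticket,models
import cv2,numpy as np
from scipy.spatial.transform import Rotation as Ro
def cloud(c,d):
    i=vision.camera_info(c); h,w=d.shape
    uv=np.stack(np.meshgrid(np.arange(w),np.arange(h)),-1).reshape(-1,1,2).astype(np.float64)
    n=cv2.undistortPoints(uv,i["mtx"],i["dist_coeffs"]).reshape(h,w,2)
    P=np.concatenate([n*d[...,None],d[...,None]],-1)
    return (P-i["t"])@i["R"]      # R^T (P-t)
def proj(c,X):
    i=vision.camera_info(c); return cv2.projectPoints(np.atleast_2d(np.float64(X)),cv2.Rodrigues(i["R"])[0],i["t"],i["mtx"],i["dist_coeffs"])[0].reshape(-1,2)
E
python3 - <<'E'
from h import *
C={}
for c in("side","top"):
    z=np.load(f"/tmp/{c}0.npz"); C[c]=(z["im"],cloud(c,z["d"]))
    P=C[c][1]
    print(c,"table",np.percentile(P[...,2],[20,50]))
def sel(c,ctr,r,z0,z1):
    P=C[c][1].reshape(-1,3); m=(np.hypot(*(P[:,:2]-ctr).T)<r)&(P[:,2]>z0)&(P[:,2]<z1); return P[m]
Pt=C["top"][1]
for n,(u,v) in dict(narrow=(138,239),wide=(415,234),tumb=(160,227),jar=(390,230),soap=(286,122)).items():
    c0=Pt[v-2:v+3,u-2:u+3].reshape(-1,3).mean(0)
    print(n,c0.round(3))
    for c in C:
        q=sel(c,c0[:2],.035 if n in("narrow","wide") else .055,.02,.2)
        if len(q)>5:
            top=np.percentile(q[:,2],95); t=q[q[:,2]>top-.006]
            (cx,cy),rad=cv2.minEnclosingCircle(t[:,:2].astype(np.float32))
            print("  ",c,len(q),"ztop",top.round(4),"circ",round(cx,4),round(cy,4),round(rad,4), "mean",t.mean(0).round(4))
# bin
c0=Pt[200,325]; print("flap pix",c0)
for c in C:
    q=sel(c,c0[:2],.17,.15,.23); t=q[q[:,2]>.178]
    r=cv2.minAreaRect(t[:,:2].astype(np.float32)); print(c,"bin",r,np.median(t[:,2]))
# gauges
for (u,v) in((252,183),(186,175),(205,290)):
    c0=Pt[v,u]; print("gauge",c0.round(3))
    for c in C:
        q=sel(c,c0[:2],.10,.009,.02); 
        r=cv2.minAreaRect(q[:,:2].astype(np.float32)); q2=sel(c,c0[:2],.10,.03,.075); q3=sel(c,c0[:2],.11,.08,.2)
        print(c,r,np.median(q[:,2]),"pin",len(q2),np.median(q2,0).round(3),"col",np.median(q3,0).round(3))
im=C["top"][0]; s=C["side"][0]
f=lambda a,u,v,r=22:cv2.resize(a[v-r:v+r,u-r:u+r],(260,260),interpolation=cv2.INTER_CUBIC)
cv2.imwrite("pics/crop1.png",np.vstack([np.hstack([f(im,138,239),f(im,415,234),f(im,252,183,32)]),np.hstack([f(s,158,204),f(s,386,340),f(s,275,215,32)])]))
E
```

```text
side table [-0.00296476  0.00933439]
top table [-0.08792787 -0.00123913]
narrow [0.439 0.418 0.035]
   side 113 ztop 0.0432 circ 0.4439 0.4155 0.0205 mean [0.4414 0.4159 0.0406]
   top 118 ztop 0.0453 circ 0.4428 0.419 0.0173 mean [0.4421 0.4191 0.0424]
wide [ 0.481 -0.414  0.009]
   side 213 ztop 0.0433 circ 0.4777 -0.4126 0.0189 mean [ 0.478  -0.4118  0.0411]
   top 113 ztop 0.0442 circ 0.4823 -0.4064 0.0184 mean [ 0.4819 -0.4054  0.0411]
tumb [0.479 0.361 0.004]
   side 607 ztop 0.0937 circ 0.4815 0.3419 0.0396 mean [0.4782 0.3429 0.0922]
   top 419 ztop 0.0968 circ 0.4806 0.345 0.0368 mean [0.4793 0.3446 0.0945]
jar [ 0.485 -0.314  0.114]
   side 1114 ztop 0.1162 circ 0.4863 -0.3272 0.032 mean [ 0.4833 -0.3274  0.1143]
   top 550 ztop 0.1171 circ 0.4882 -0.3216 0.0296 mean [ 0.4877 -0.3216  0.1143]
soap [ 0.781 -0.016  0.122]
   side 414 ztop 0.159 circ 0.7935 -0.0202 0.0172 mean [ 0.7931 -0.021   0.1582]
   top 448 ztop 0.1599 circ 0.795 -0.0142 0.0141 mean [ 0.7944 -0.0141  0.1586]
flap pix [ 0.55509852 -0.12519591  0.18139811]
side bin ((0.5595253109931946, -0.1287684440612793
[... 694 characters left out ...]
90266752243, 0.12726230919361115), 45.74299621582031) 0.01291256494820682 pin 102 [0.66  0.25  0.052] col [0.67  0.241 0.136]
top ((0.6403308510780334, 0.2867748737335205), (0.08649502694606781, 0.12647108733654022), 46.938846588134766) 0.013550122956970065 pin 64 [0.628 0.296 0.055] col [0.675 0.246 0.154]
gauge [0.294 0.212 0.011]
side ((0.2916494905948639, 0.2132573425769806), (0.09126650542020798, 0.12757429480552673), 45.283958435058594) 0.012544238384737352 pin 154 [0.313 0.18  0.051] col [0.323 0.171 0.139]
top ((0.2848244607448578, 0.22751741111278534), (0.09112762659788132, 0.15529537200927734), 42.24543762207031) 0.0135710167693835 pin 42 [0.279 0.23  0.056] col [0.332 0.176 0.154]
```

View pics/crop1.png

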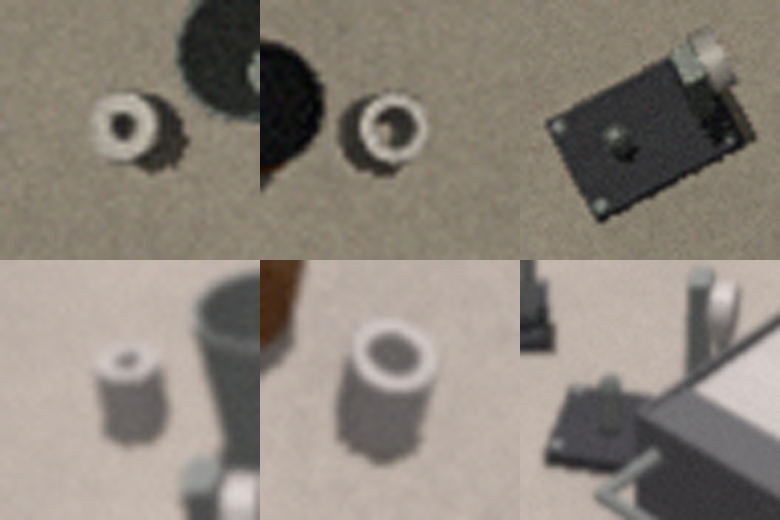

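The crops confirm it: small bore by the tumbler (narrow), large bore by the jar (wide), and the chosen gauge's pin is clear of the column. Next I'll refine the positions with silhouette fits in each camera and check that the key poses are reachable.

```bash
cat >> h.py <<'E'
from scipy.optimize import least_squares
def silh(c,xy,prof):   # supersampled centroid+area of the solid of revolution's outline
    a=np.linspace(0,2*np.pi,40,endpoint=False)
    X=np.vstack([np.c_[xy[0]+r*np.cos(a),xy[1]+r*np.sin(a),0*a+z] for z,r in prof])
    h=cv2.convexHull(proj(c,X).astype(np.float32)); m=cv2.moments(h); return np.array([m["m10"],m["m01"]])/m["m00"],m["m00"]
def fit(c,P,xy0,prof,rad):
    m=(np.hypot(P[...,0]-xy0[0],P[...,1]-xy0[1])<rad)&(P[...,2]>prof[0][0])&(P[...,2]<prof[-1][0]+.012)
    n,l,st,ce=cv2.connectedComponentsWithStats(m.astype(np.uint8)); k=1+np.argmax(st[1:,4])
    mk=(l==k).astype(np.uint8); cn,_=cv2.findContours(mk,cv2.RETR_EXTERNAL,cv2.CHAIN_APPROX_NONE); full=cv2.drawContours(mk*0,cn,-1,1,-1)
    v,u=np.nonzero(full); o=np.array([u.mean(),v.mean()])
    s=least_squares(lambda x:silh(c,x,prof)[0]-o,xy0,diff_step=1e-3)
    return s.x,len(u),silh(c,s.x,prof)[1]
def down(a):   # tool down, closing axis at world angle a
    y=np.array([np.cos(a),np.sin(a),0]); z=np.array([0,0,-1.]); return quat(np.c_[np.cross(y,z),y,z])
def quat(R): return Ro.from_matrix(R).as_quat()[[3,0,1,2]]
def best(p,qs):   # orientation with least joint travel
    q0=get_state()["qpos"]; L=[(np.abs(j-q0).max(),k) for k,q in enumerate(qs) if (j:=ctrl.ik(p,q)) is not None]
    return qs[min(L)[1]] if L else None
E
python3 - <<'E'
from h import *
bush=[(.008,.018),(.042,.018)]; pin=[(.024,.009),(.054,.009),(.062,.005)]
for c in("side","top"):
    P=cloud(c,np.load(f"/tmp/{c}0.npz")["d"])
    print(c)
    for n,x0,pr,r in(("wide",(.480,-.41),bush,.04),("narrow",(.442,.418),bush,.034),("pin",(.608,.1),pin,.03)):
        x,a,b=fit(c,P,np.array(x0),pr,r); print(n,x.round(4),a,round(b))
    # table plane near, plate yaw via pixels z .009..0.02
    q=P.reshape(-1,3); m=(np.hypot(q[:,0]-.615,q[:,1]-.09)<.06)&(abs(q[:,2]-.0135)<.005); print("plate z",np.median(q[m,2]))
    q=P.reshape(-1,3); m=(np.hypot(q[:,0]-.56,q[:,1]+.127)<.15)&(q[:,2]>.14)&(q[:,2]<.18)&(q[:,0]<.46); print("bar",np.median(q[m],0), m.sum())
    m=(abs(q[:,0]-.415)<.04)&(abs(q[:,1]+.127)<.05)&(q[:,2]>.02)&(q[:,2]<.1); print("pedal",np.median(q[m],0),m.sum(),np.percentile(q[m],[5,95],axis=0).round(3))
qa=[down(0),down(np.pi)]
for n,p,a in(("wide",(.48,-.41),0),("pin",(.608,.1),np.pi/6),("nar",(.442,.418),np.pi/2),("nar0",(.442,.418),0),("flap",(.577,-.127),np.pi/2),("flap0",(.577,-.127),0)):
  for z in(.01,.25):
    print(n,z,[None if (j:=ctrl.ik([*p,z],down(a+k*np.pi))) is None else j.round(2).tolist() for k in(0,1)])
for th in(30,40,50):
  t=np.radians(th); z=np.array([np.sin(t),0,-np.cos(t)]); y=np.array([0,1.,0])
  for s in(1,-1):
    R=np.c_[np.cross(s*y,z),s*y,z]
    print(th,s,[None if (j:=ctrl.ik(np.array([.418,-.127,h])-z*b,quat(R))) is None else j.round(2).tolist() for h,b in((.046,.08),(.046,0),(.02,0))])
E
```

```text
side
wide [ 0.4791 -0.4114] 273 283
narrow [0.4423 0.4173] 147 157
pin [0.6098 0.1021] 64 65
plate z 0.013077942181715126
bar [ 0.42428577 -0.12964939  0.1675743 ] 262
pedal [ 0.41904864 -0.12939541  0.0457243 ] 397 [[ 0.396 -0.157  0.042]
 [ 0.449 -0.1    0.049]]
top
wide [ 0.4816 -0.4064] 153 153
narrow [0.4418 0.4209] 139 152
pin [0.6109 0.1072] 37 39
plate z 0.013292058784066333
bar [ 0.42761532 -0.12640001  0.167887  ] 276
pedal [ 0.41629187 -0.12260479  0.04558188] 301 [[ 0.399 -0.15   0.041]
 [ 0.45  -0.094  0.05 ]]
wide 0.01 [[0.38, 0.81, 0.5, 1.73, -0.54, 0.75, 1.15], [0.11, 1.08, 1.15, 1.73, -1.1, 1.13, -1.52]]
wide 0.25 [[0.17, 0.65, 0.94, 1.46, -0.53, 1.3, 1.15], [0.1, 0.74, 1.15, 1.46, -0.68, 1.38, -1.86]]
pin 0.01 [[-0.19, 0.73, -0.02, 1.76, 0.03, 0.65, 0.3], [0.24, 0.85, -0.77, 1.76, 0.76, 0.86, 2.78]]
pin 0.25 [[-0.19, 0.47, -0.01, 1.5, 0.01, 1.17, 0.31], [-0.79, 0.71, 1.15, 1.5, -0.66, 1.35, -2.2]]
nar 0.01 [[-0.64, 0.73, -0.25, 1.78, 0.28, 0.66, 0.52], [-1.03, 0.76, 0.38, 1.79, -0.42, 0.67, -1.98]]
nar 0.25 [[-0.59, 0.48, -0.34, 1.52, 0.17, 1.18, 0.62], [-1.08, 0.5, 0.46, 1.52, -0.23, 1.18, -2.15]]
nar0 0.01 [[-0.81, 0.72, 0.02, 1.79, -0.02, 0.63, -0.78], [-0.42, 0.8, -0.64, 1.78, 0.65, 0.79, 1.75]]
nar0 0.25 [[-0.84, 0.46, 0.06, 1.52, -0.03, 1.16, -0.77], [-0.35, 0.54, -0.75, 1.51, 0.38, 1.24, 1.99]]
flap 0.01 [[0.31, 0.71, -0.21, 1.83, 0.24, 0.62, 1.52], [-0.12, 0.77, 0.5, 1.84, -0.55, 0.68, -0.87]]
flap 0.25 [[0.14, 0.43, 0.05, 1.57, -0.02, 1.14, 1.77], [-0.19, 0.49, 0.59, 1.57, -0.29, 1.17, -1.11]]
flap0 0.01 [[0.08, 0.71, 0.15, 1.84, -0.18, 0.61, 0.34], [0.54, 0.77, -0.59, 1.83, 0.62, 0.74, 2.74]]
flap0 0.25 [[-0.04, 0.45, 0.34, 1.57, -0.16, 1.15, 0.33], [-0.44, 0.67, 1.15, 1.57, -0.63, 1.31, -2.35]]
30 1 [None, None, None]
30 -1 [None, None, None]
40 1 [None, None, None]
40 -1 [None, None, None]
50 1 [None, None, None]
50 -1 [None, None, None]
```

```bash
cat >> h.py <<'E'
def tilt(th,az,roll):  # z axis tilted th from down toward azimuth az; roll of closing axis
    z=np.array([np.sin(th)*np.cos(az),np.sin(th)*np.sin(az),-np.cos(th)])
    y=np.cross(z,[np.sin(az),-np.cos(az),0]); y0=np.array([-np.sin(az),np.cos(az),0]); x0=np.cross(y0,z)
    return quat(np.c_[x0,y0,z]@Ro.from_euler("z",roll).as_matrix()),z
E
python3 - <<'E'
from h import *
r=np.radians
for px in(.418,.408):
 for th in(10,15,20,25,30,35,40,50):
  o=[]
  for az in(-60,-40,-20,0,20,40,60):
   for ro in range(-180,180,30):
    q,z=tilt(r(th),r(az),r(ro)); p=np.array([px,-.127,.02])
    if ctrl.ik(p,q) is not None and ctrl.ik(p-z*.03+[0,0,.0],q) is not None: o.append((az,ro, int(ctrl.ik(p-z*.1,q) is not None)))
  print(px,th,o)
E
```

```text
0.418 10 [(-60, -180, 1), (-60, -150, 1), (-60, -120, 1), (-60, -90, 1), (-60, -60, 1), (-60, -30, 1), (-60, 0, 1), (-60, 30, 1), (-60, 60, 1), (-60, 90, 1), (-60, 120, 1), (-60, 150, 1), (-40, -180, 1), (-40, -150, 1), (-40, -120, 1), (-40, -90, 1), (-40, -60, 1), (-40, -30, 1), (-40, 0, 1), (-40, 30, 1), (-40, 60, 1), (-40, 90, 1), (-40, 120, 1), (-40, 150, 1), (-20, -180, 1), (-20, -150, 1), (-20, -120, 1), (-20, -90, 1), (-20, -60, 1), (-20, -30, 1), (-20, 0, 1), (-20, 30, 1), (-20, 60, 1), (-20, 90, 1), (-20, 120, 1), (-20, 150, 1), (0, -180, 1), (0, -150, 1), (0, -120, 1), (0, -90, 1), (0, -60, 1), (0, -30, 1), (0, 0, 1), (0, 30, 1), (0, 60, 1), (0, 90, 1), (0, 120, 1), (0, 150, 1), (20, -180, 1), (20, -150, 1), (20, -120, 1), (20, -90, 1), (20, -60, 1), (20, -30, 1), (20, 0, 1), (20, 30, 1), (20, 60, 1), (20, 90, 1), (20, 120, 1), (20, 150, 1), (40, -180, 1), (40, -150, 1), (40, -120, 1), (40, -90, 1), (40, -60, 1), (40, -30, 1), (40, 0, 1), (40, 30, 1), (40, 60, 1), (40, 90, 1), (40, 120, 1), (40, 150, 1), (60, -180, 1), (60, -150, 1), (60, -120, 1), (60, -90, 1), (60, -60, 1
[... 7894 characters left out ...]
), (60, 150, 1)]
0.408 40 [(40, -180, 1), (40, -150, 1), (40, -120, 1), (40, -90, 1), (40, -60, 1), (40, -30, 1), (40, 0, 1), (40, 30, 1), (40, 60, 1), (40, 90, 1), (40, 120, 1), (40, 150, 1), (60, -180, 1), (60, -150, 1), (60, -120, 1), (60, -90, 1), (60, -60, 1), (60, -30, 1), (60, 0, 1), (60, 30, 1), (60, 60, 1), (60, 90, 1), (60, 120, 1), (60, 150, 1)]
0.408 50 [(40, -180, 1), (40, -150, 1), (40, -120, 1), (40, -90, 1), (40, -60, 1), (40, -30, 1), (40, 0, 1), (40, 30, 1), (40, 60, 1), (40, 90, 1), (40, 120, 1), (40, 150, 1), (60, -180, 1), (60, -150, 1), (60, -120, 1), (60, -90, 1), (60, -60, 1), (60, -30, 1), (60, 0, 1), (60, 30, 1), (60, 60, 1), (60, 90, 1), (60, 120, 1), (60, 150, 1)]
```

Run:
```python
from h import *
def rep(s):
    st=get_state(); print(s,round(st["time"],2),st["tcp_pos"].round(4),round(st["width"],4),st["contact_force"].round(1),round(st["gripper_force"],1))
W=[.4803,-.409]
p=[.5,0,.30]; ctrl.movep(p,best(p,[down(0),down(np.pi),down(.8),down(-.8)])); rep("mid")
p=[*W,.20]; q=best(p,[down(0),down(np.pi)]); ctrl.movep(p,q); rep("above")
ctrl.movel([*W,.012],max_speed=.2); rep("low")
ctrl.close_gripper(40); rep("closed")
ctrl.movel([*W,.25],max_speed=.25); rep("up")
for c in("side","top"):
    im,d=vision.grab_frame(c); cv2.imwrite(f"/tmp/{c}1.png",im); np.savez(f"/tmp/{c}1.npz",d=d)
a=cv2.imread("/tmp/side1.png")
u,v=proj("side",[*W,.26])[0].astype(int); print(u,v)
b=a[max(0,v-70):v+90,max(0,u-100):u+100]; cv2.imwrite("pics/g1.png",cv2.resize(b,None,fx=3,fy=3))
```

```text
mid 3.06 [0.5001 0.0014 0.2997] 0.0851 [-0.3  0.2 -0.9] 0.0
above 4.62 [ 0.4813 -0.4078  0.2   ] 0.0856 [0.3 0.3 0.6] 0.0
low 5.71 [ 0.4808 -0.4097  0.0132] 0.0856 [ 0.5 -0.3  1. ] 0.0
closed 6.23 [ 0.4806 -0.4092  0.0127] 0.0342 [-0.7  1.   5.7] 40.3
up 7.33 [ 0.4801 -0.4083  0.2486] 0.0337 [ 1.2  0.3 -0.3] 39.8
402 267
```

View pics/g1.png

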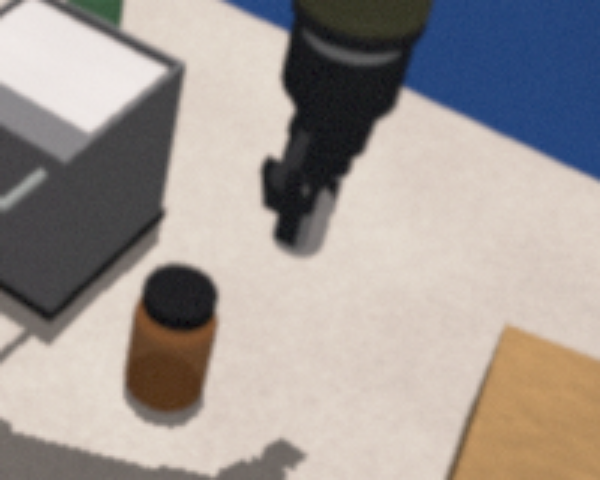

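The picture shows the bush held upright between the pads at about (300,230), with the jar undisturbed. Next is a regrasp at 90° on open table to centre it on both axes, then a hover beside the pin to look again.

```bash
cat >> h.py <<'E'
def rep(s):
    st=get_state(); print(s,round(st["time"],2),st["tcp_pos"].round(4),round(st["width"],4),st["contact_force"].round(1),round(st["gripper_force"],1))
E
python3 - <<'E'
from h import *
S=[.45,.09]; pi=np.pi
p=[*S,.25]; ctrl.movep(p,best(p,[down(-pi/3),down(2*pi/3)])); rep("mid")
ctrl.movel([*S,.014],max_speed=.2); rep("set")
ctrl.pause(.15); rep("set2")
ctrl.ungrasp()
p=[*S,.013]; q=best(p,[down(pi/6),down(pi/6+pi)]); ctrl.movep(p,q); ctrl.pause(.3); rep("turned")
ctrl.close_gripper(40); rep("closed")
ctrl.movel([*S,.13],max_speed=.2)
ctrl.movep([.6103,.1047,.13],q); ctrl.pause(.3); rep("hover")
for c in("side","top"):
    im,d=vision.grab_frame(c); cv2.imwrite(f"/tmp/{c}2.png",im); np.savez(f"/tmp/{c}2.npz",d=d)
f=lambda c,r=40:(lambda u,v:cv2.resize(cv2.imread(f"/tmp/{c}2.png")[v-r:v+r,u-r:u+r],(390,390),interpolation=cv2.INTER_CUBIC))(*proj(c,[.61,.105,.09])[0].astype(int))
print(proj("side",[.61,.105,.09]),proj("top",[.61,.105,.09]))
cv2.imwrite("pics/hov.png",np.hstack([f("side"),f("top")]))
E
```

```text
mid 9.25 [0.4505 0.0889 0.2501] 0.0342 [ 1.1 -0.9 -1.1] 39.8
set 10.58 [0.4505 0.0898 0.0143] 0.0341 [ 0.3  0.1 -1.6] 39.8
set2 10.73 [0.4505 0.0901 0.0145] 0.0342 [ 0.5  0.3 -0.9] 39.8
turned 12.53 [0.4499 0.0901 0.0129] 0.0854 [-0.7 -0.4  0.4] 0.0
closed 13.05 [0.45   0.09   0.0132] 0.034 [-1.   0.   3.8] 39.9
hover 14.77 [0.6097 0.1048 0.1303] 0.034 [ 0.3  0.4 -0.5] 39.9
[[263.807058  202.7027047]] [[242.10276427 182.43857024]]
```

View pics/hov.png

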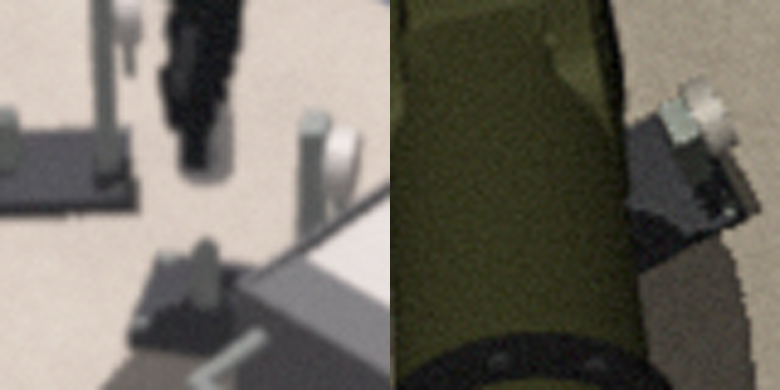

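The side view shows the bush bottom at about (205,183) directly above the pin tip at (205,240). In the top view the arm hides the pin. Next: an edge check in the side image, then a force-guided descent.

Run:
```python
from h import *
# right-edge calibration in the side image: held bush vs prediction from TCP
P=cloud("side",np.load("/tmp/side2.npz")["d"]); t=get_state()["tcp_pos"]
m=(np.hypot(P[...,0]-t[0],P[...,1]-t[1])<.03)&(P[...,2]>.118)&(P[...,2]<.15)
a=np.linspace(0,2*np.pi,200)
cyl=proj("side",np.vstack([np.c_[t[0]+.018*np.cos(a),t[1]+.018*np.sin(a),0*a+z] for z in np.linspace(.117,.155,40)]))
for v in range(np.nonzero(m)[0].min()+2,np.nonzero(m)[0].min()+16):
    k=np.nonzero(m[v])[0]; s=abs(cyl[:,1]-v)<.5
    if len(k) and s.any(): print(v,k.max()+.5,cyl[s,0].max().round(2),"left",k.min()-.5,cyl[s,0].min().round(2))
v=np.nonzero(m)[0].max(); print("bottom",v+.5,cyl[:,1].max().round(2))
```

```text
190 270.5 269.91 left 268.5 257.69
191 270.5 269.91 left 258.5 257.71
192 270.5 269.9 left 258.5 257.73
193 270.5 269.89 left 258.5 257.74
194 270.5 269.89 left 258.5 257.75
195 270.5 269.88 left 258.5 257.77
196 270.5 269.88 left 258.5 257.79
197 269.5 269.66 left 259.5 257.99
198 269.5 268.87 left 260.5 258.78
199 265.5 267.26 left 264.5 260.38
bottom 199.5 199.21
```

Run:
```python
from h import *
xy=np.array([.6105,.1047])
ctrl.movel([*xy,.082],max_speed=.15); ctrl.pause(.3); f0=get_state()["contact_force"]; rep("pre")
z=.082
while z>.0275 and get_state()["time"]<30:
    z-=.003; ctrl.movel([*xy,z],max_speed=.06)
    s=get_state(); f=s["contact_force"]-f0
    print(round(s["time"],2),round(z,4),s["tcp_pos"].round(4),f.round(1))
    if f[2]>12 and z<.035: break
    if f[2]>15: print("blocked"); break
    l=np.hypot(*f[:2])
    if l>3: xy=xy+f[:2]/l*min(.0006,l*.0001)
```

```text
pre 15.63 [0.611  0.1048 0.0829] 0.0339 [ 0.   1.1 -0.7] 39.9
15.88 0.079 [0.6104 0.1047 0.0789] [ 0.3 -1.3  0.1]
16.13 0.076 [0.6103 0.1047 0.0757] [-0.3 -0.5 -0.8]
16.38 0.073 [0.6104 0.1046 0.0727] [ 0.2 -0.6 -0.7]
16.63 0.07 [0.6103 0.1047 0.0698] [-0.2 -1.5 -0.2]
16.88 0.067 [0.6104 0.1047 0.0668] [ 0.9 -1.7 -0.5]
17.13 0.064 [0.6104 0.1047 0.0638] [ 0.1 -0.6  0.4]
17.38 0.061 [0.6103 0.1047 0.0607] [-0.6 -1.9  0.4]
17.63 0.058 [0.6103 0.1047 0.0578] [ 0.3 -1.1 -0.2]
17.88 0.055 [0.6103 0.1047 0.0548] [-1.2 -0.7 -0.1]
18.13 0.052 [0.6103 0.1047 0.0517] [-0.  -0.8 -1.5]
18.38 0.049 [0.6103 0.1046 0.0487] [-0.1 -0.6  0.2]
18.63 0.046 [0.6103 0.1047 0.0458] [-1.  -1.1 -0.4]
18.88 0.043 [0.6103 0.1047 0.0428] [-0.  -1.4 -1.3]
19.13 0.04 [0.6103 0.1047 0.0397] [-0.  -0.8 -0.5]
19.38 0.037 [0.6103 0.1047 0.0368] [-0.9 -0.8  1. ]
19.63 0.034 [0.6103 0.1047 0.0338] [-0.8 -0.9 -0.5]
19.88 0.031 [0.6103 0.1047 0.0308] [-0.  -0.7  0.3]
20.13 0.028 [0.6103 0.1047 0.0278] [ 0.1 -1.8 -0.4]
20.38 0.025 [0.6108 0.1047 0.0272] [-5.5 -2.  18.6]
```

Run:
```python
from h import *
pi=np.pi
p=get_state()["tcp_pos"]; ctrl.movel([.6104,.1047,.0275],max_speed=.05); rep("relax")
ctrl.ungrasp(); rep("open")
ctrl.movel([.6104,.1047,.27],max_speed=.3)
N=[.442,.419]; a=np.radians(26.7)
p=[*N,.20]; ctrl.movep(p,best(p,[down(a),down(a+pi)])); ctrl.pause(.1); rep("above")
f=[]
for c in("side","top"):
    im,d=vision.grab_frame(c); P=cloud(c,d)
    try: print(c,fit(c,P,np.array([.61,.1047]),[(.02,.018),(.056,.018)],.04), "top z",np.percentile(P[(np.hypot(P[...,0]-.61,P[...,1]-.1047)<.018)][:,2],[10,50,90]))
    except Exception as e: print(e)
    u,v=proj(c,[.61,.105,.05])[0].astype(int); f.append(cv2.resize(im[v-35:v+35,u-35:u+35],(390,390),interpolation=cv2.INTER_CUBIC))
cv2.imwrite("pics/seat.png",np.hstack(f))
ctrl.movel([*N,.013],max_speed=.2); ctrl.pause(.1); rep("low")
ctrl.close_gripper(40); rep("closed")
ctrl.movel([*N,.29],max_speed=.3); rep("up")
```

```text
relax 20.63 [0.6106 0.1047 0.0276] 0.0342 [ 0.6 -0.4  0.2] 39.9
open 21.19 [0.6104 0.1047 0.0275] 0.0853 [-0.2 -0.2  0.6] 0.0
above 23.61 [0.4436 0.4175 0.2002] 0.0851 [-0.1  0.3 -0.1] 0.0
side (array([0.61021434, 0.10184019]), 167, 173.2576183974743) top z [0.0137014  0.05033757 0.05762536]
top (array([0.61134314, 0.10679229]), 136, 138.21534169791266) top z [0.01806131 0.05326465 0.05925833]
low 24.89 [0.4427 0.4196 0.0144] 0.0855 [ 0.1  0.7 -0.4] 0.0
closed 25.42 [0.4421 0.4191 0.0135] 0.0343 [-0.8 -0.8  5.9] 39.9
up 26.49 [0.4414 0.4184 0.2883] 0.0343 [-0.5 -0.9 -1. ] 39.9
```

View pics/seat.png

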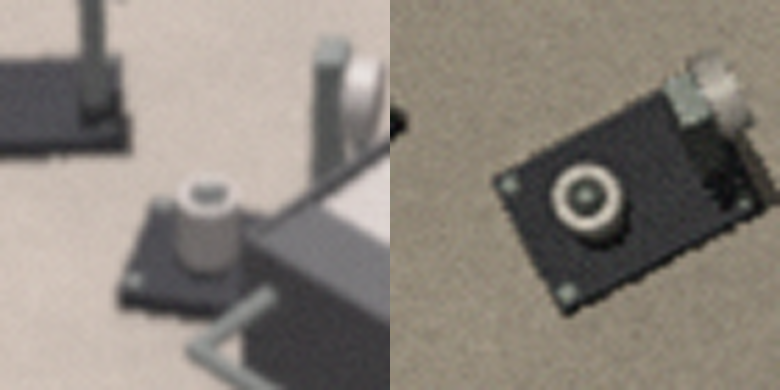

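The wide bush is seated flat, with the pin tip inside its bore (side (208,225), top (587,200)). The narrow bush is held. Next: stand it on the flap.

Run:
```python
from h import *
pi=np.pi; F=[.577,-.127]
p=[*F,.29]; ctrl.movep(p,best(p,[down(k*pi/2) for k in range(4)])); ctrl.pause(.1); rep("over")
ctrl.movel([*F,.206],max_speed=.15); ctrl.pause(.2); f0=get_state()["contact_force"]; rep("near")
z=.206
while z>.1975:
    z-=.0015; ctrl.movel([*F,z],max_speed=.04); f=get_state()["contact_force"]-f0
    print(round(z,4),get_state()["tcp_pos"][2].round(4),f.round(1))
    if f[2]>2.5: break
ctrl.pause(.1); rep("touch")
ctrl.ungrasp(); rep("open")
ctrl.movel([*F,.30],max_speed=.2); rep("up")
```

```text
over 28.62 [ 0.5774 -0.1256  0.2899] 0.0343 [-0.3  0.6 -1.2] 39.9
near 29.52 [ 0.5776 -0.1271  0.2071] 0.0345 [ 0.1  0.1 -2. ] 39.9
0.2045 0.2046 [0.1 0.3 1.2]
0.203 0.2029 [-0.6 -0.7  1. ]
0.2015 0.2014 [-0.2 -0.2  0.3]
0.2 0.1999 [-0.6  0.1  1.4]
0.1985 0.1987 [-0.6 -0.3  4.1]
touch 30.88 [ 0.5771 -0.127   0.1987] 0.0348 [-0.1 -0.2  2.8] 40.1
open 31.43 [ 0.577  -0.127   0.1984] 0.0858 [-0.1 -0.4  0.8] 0.0
up 32.08 [ 0.5765 -0.1268  0.299 ] 0.0856 [-0.1  0.1 -0. ] 0.0
```

Run:
```python
from h import *
r=np.radians; pi=np.pi
ctrl.close_gripper(30)
p=[.40,-.22,.32]; ctrl.movep(p,best(p,[down(k*pi/2+r(-50)) for k in range(4)])); ctrl.pause(.1); rep("back")
tgt=np.array([.412,-.127,.046])
for th,az in((45,40),(40,40),(45,50),(35,40)):
    L=[(np.abs(j-get_state()["qpos"]).max(),k,j) for k in(0,180,90,-90) for q,z in[tilt(r(th),r(az),r(k))] if (j:=ctrl.ik(tgt-.13*z,q)) is not None and ctrl.ik(tgt,q) is not None and ctrl.ik(tgt-[0,0,.035],q) is not None]
    print(th,az,[(round(a,2),k,j.round(2).tolist()) for a,k,j in sorted(L,key=lambda t:t[0])])
f=[]
for c in("side","top"):
    im,d=vision.grab_frame(c); np.savez(f"/tmp/{c}3.npz",im=im,d=d); P=cloud(c,d)
    m=(np.hypot(P[...,0]-.577,P[...,1]+.127)<.04)&(P[...,2]>.20)&(P[...,2]<.25); print(c,"bush on flap",m.sum(),P[m].mean(0).round(3),P[m][:,2].max().round(3))
    u,v=proj(c,[.5,-.127,.12])[0].astype(int); f.append(cv2.resize(im[v-65:v+65,u-65:u+65],(390,390),interpolation=cv2.INTER_CUBIC))
cv2.imwrite("pics/flap.png",np.hstack(f))
```

```text
back 33.77 [ 0.4016 -0.219   0.3197] -0.0002 [ 0.  -0.5  0.6] 0.0
45 40 [(np.float64(1.05), -90, [0.68, 0.56, 0.63, 2.37, -1.15, 1.19, -0.18]), (np.float64(1.27), 0, [0.43, 0.79, 1.15, 2.37, -1.15, 1.57, -1.56]), (np.float64(1.66), 180, [0.73, 0.55, 0.56, 2.37, -1.15, 1.16, 1.37]), (np.float64(1.96), 90, [1.87, 0.76, -1.22, 2.36, -0.2, 0.4, 1.67])]
40 40 [(np.float64(1.02), -90, [0.58, 0.48, 0.65, 2.36, -1.13, 1.1, -0.32]), (np.float64(1.42), 0, [0.32, 0.69, 1.15, 2.36, -1.15, 1.44, -1.71]), (np.float64(1.5), 180, [0.66, 0.46, 0.52, 2.36, -1.11, 1.04, 1.21]), (np.float64(3.13), 90, [0.54, 0.5, 0.71, 2.36, -1.13, 1.14, 2.84])]
45 50 [(np.float64(0.94), -90, [0.65, 0.61, 0.63, 2.23, -1.04, 1.27, -0.21]), (np.float64(1.32), 0, [0.45, 0.77, 1.01, 2.23, -1.09, 1.53, -1.61]), (np.float64(1.57), 180, [0.79, 0.56, 0.41, 2.23, -1.01, 1.16, 1.28]), (np.float64(1.91), 90, [1.8, 0.82, -1.23, 2.22, -0.04, 0.59, 1.62])]
35 40 [(np.float64(0.98), -90, [0.46, 0.41, 0.66, 2.34, -1.08, 1.01, -0.49]), (np.float64(1.32), 180, [0.58, 0.38, 0.48, 2.34, -1.05, 0.93, 1.03]), (np.float64(1.58), 0, [0.2, 0.6, 1.15, 2.34, -1.14, 1.31, -1.87]), (np.float64(2.94), 90, [0.48, 0.41, 0.62, 2.34, -1.08, 0.99, 2.64])]
side bush on flap 45 [ 0.568 -0.139  0.208] 0.229
top bush on flap 162 [ 0.578 -0.123  0.224] 0.233
```

View pics/flap.png

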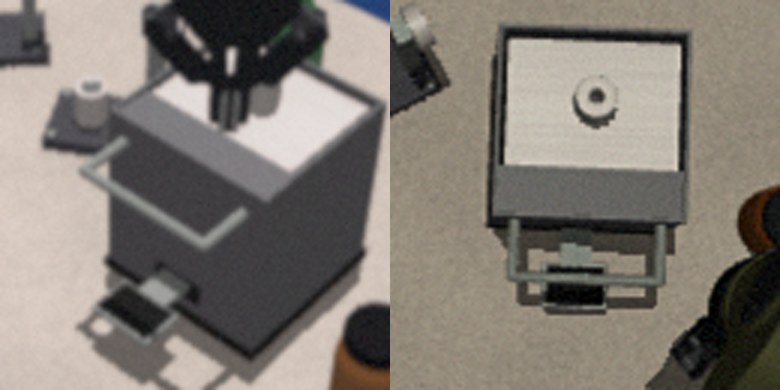

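The narrow bush stands upright near mid-flap (top (597,98)). The pedal (side (140,305)) is up under the bar, and everything else is undisturbed. Next: approach tilted and press with force monitoring.

Run:
```python
from h import *
r=np.radians
q,z=tilt(r(45),r(40),r(-90)); tgt=np.array([.412,-.127,.064])
ctrl.movep(tgt-.13*z,q); ctrl.pause(.1); rep("pre")
ctrl.movel(tgt,max_speed=.12); ctrl.pause(.2); f0=get_state()["contact_force"]; rep("at")
pz=.064; lo=0
while pz>.008:
    pz-=.003; d=np.clip(.064-pz,0,.045); x=.412+.006*d/.045
    ctrl.movel([x,-.127,pz],max_speed=.05); s=get_state(); f=s["contact_force"]-f0
    print(round(s["time"],2),round(pz,3),s["tcp_pos"].round(4),f.round(1))
    if f[2]>24: break
f=[]
for c in("side","top"):
    im,d=vision.grab_frame(c); np.savez(f"/tmp/{c}4.npz",im=im,d=d)
    u,v=proj(c,[.5,-.127,.12])[0].astype(int); f.append(cv2.resize(im[v-65:v+65,u-65:u+65],(390,390),interpolation=cv2.INTER_CUBIC))
cv2.imwrite("pics/press.png",np.hstack(f))
```

```text
pre 34.92 [ 0.3424 -0.1857  0.1565] 0.0003 [-0.2  0.7 -0.1] 0.0
at 36.36 [ 0.412  -0.1274  0.0644] 0.0002 [1.2 0.5 0. ] 0.0
36.61 0.061 [ 0.4122 -0.1271  0.0608] [-1.9 -0.3  0.4]
36.86 0.058 [ 0.4126 -0.127   0.0577] [-1.5  0.   0. ]
37.11 0.055 [ 0.413  -0.127   0.0548] [-1.5 -0.8 -0.2]
37.36 0.052 [ 0.4134 -0.127   0.0518] [-0.5 -0.5 -0. ]
37.61 0.049 [ 0.4142 -0.127   0.0492] [ 0.7 -1.5  2.3]
37.86 0.046 [ 0.4145 -0.1268  0.0462] [0.2 0.2 3.4]
38.11 0.043 [ 0.4149 -0.1267  0.0431] [-0.1  1.4  2.8]
38.36 0.04 [ 0.4152 -0.1267  0.0401] [0.8 1.9 5.8]
38.61 0.037 [ 0.4157 -0.1268  0.0372] [0.7 2.  5.2]
38.86 0.034 [ 0.4162 -0.1268  0.0343] [1.8 1.6 5.6]
39.11 0.031 [ 0.4168 -0.1269  0.0316] [0.9 0.3 9. ]
39.36 0.028 [ 0.4175 -0.1269  0.0289] [ 2.6  1.4 10.3]
39.61 0.025 [ 0.4182 -0.1268  0.0262] [ 2.9  1.8 11.2]
39.86 0.022 [ 0.4188 -0.1268  0.0243] [-2.9 -2.1 22.5]
40.11 0.019 [ 0.4192 -0.1268  0.0233] [-14.2  -5.5  45.9]
```

View pics/press.png

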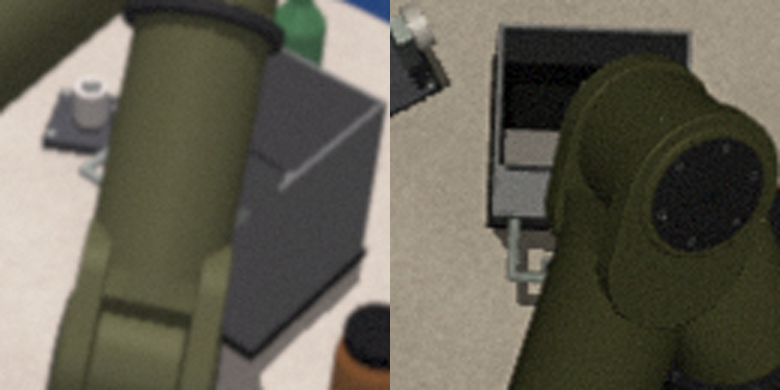

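The stop was reached: the force climbed sharply to 46 N at the fingertips and the flap is open. Now let the pedal up and back off the way I came in.

Run:
```python
from h import *
r=np.radians; q,z=tilt(r(45),r(40),r(-90))
ctrl.movel([.418,-.127,.023],max_speed=.05); ctrl.pause(.3); rep("hold")
ctrl.movel([.412,-.127,.064],max_speed=.08); rep("up")
b=np.array([.412,-.127,.064])-.13*z; ctrl.movel(b,max_speed=.15)
p=[.38,-.24,.32]; ctrl.movep(p,best(p,[down(r(-50)+k*np.pi/2) for k in range(4)]))
p=[.25,-.45,.32]
try: ctrl.movep(p,best(p,[down(k*np.pi/4) for k in range(8)]))
except Exception as e: print(repr(e))
ctrl.pause(.5); rep("away")
for c in("side","top"):
    im,d=vision.grab_frame(c); P=cloud(c,d); cv2.imwrite(f"/tmp/{c}5.png",im)
    m=(abs(P[...,0]-.577)<.05)&(abs(P[...,1]+.127)<.06)&(P[...,2]>.1)&(P[...,2]<.3); print(c,"flap z",np.percentile(P[m][:,2],[2,50,98]).round(4))
    m=(abs(P[...,0]-.415)<.015)&(abs(P[...,1]+.127)<.03)&(P[...,2]<.09)&(P[...,2]>.01); print("pedal",m.sum(),np.median(P[m],0).round(4))
    print("pin bush",fit(c,P,np.array([.61,.1047]),[(.02,.018),(.056,.018)],.04)[0].round(4))
    d0=cv2.imread(f"pics/{c}0.png")
cv2.imwrite("pics/end.png",np.vstack([cv2.imread("/tmp/side5.png")[150:360,100:480],cv2.imread("/tmp/top5.png")[90:300,100:480]]))
```

```text
hold 40.76 [ 0.4187 -0.1269  0.0247] -0.0004 [-1.3  0.3 15.4] 7.8
up 41.42 [ 0.412  -0.1272  0.0636] 0.0003 [ 0.3 -0.6  1.1] 0.0
away 44.89 [ 0.2503 -0.4498  0.3201] 0.0003 [0.2 0.9 0.5] 0.0
side flap z [0.1824 0.1854 0.1884]
pedal 200 [ 0.4149 -0.1292  0.0466]
pin bush [0.6102 0.1014]
top flap z [0.1804 0.185  0.1897]
pedal 139 [ 0.4099 -0.1257  0.0461]
pin bush [0.6112 0.1067]
```

View pics/end.png

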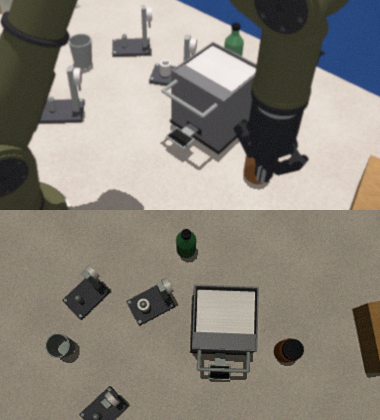

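The final picture shows the flap closed and empty, the pedal up, and the wide bush on the pin (top (144,305)). The tumbler, jar and soap are where they started. Handing in.

```bash
python3 -c "
from station import ticket
print(ticket.close_job())"
```

```text
the job is handed in; nothing more can be done
None
```

The job is handed in at about 45 s of the 72 s allowed: the wide bush is seated flat on the gauge pin, the narrow bush was tipped into the bin, the pedal is back up, and the tumbler, jar and soap look undisturbed in the last pictures; fingertip force on the pedal peaked at about 46 N at its stop.

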